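# Function-test the emergency stop of a stage control station

### The job

Do the daily function test of the stop station, the grey control box on the table: press the red mushroom button in until it latches and let go so that it stays in by itself, then twist it clockwise by pushing its raised rib sideways with a fingertip until it springs back out, and finally press the blue reset button fully in and let it go. Only press and push, gently, with the fingertips: do not pinch the red button or lift, tip or shove the box, leave the green start button unpressed, and leave the things round about where they are.

Things in the scene. Friction and masses are not known exactly. Their poses are not given: they have to be found in the camera images.
- station: Stop station: dark grey box, light grey cover, 96 (x) x 184 (y) x 60 mm tall, 2.2 kg, loose on rubber feet: over 10 N sideways at the mushroom may tip or slide it. Origin under its centre, z up, yaw within 0.7 rad. On the cover's centre line: red mushroom on a yellow plate at y = +52 mm, blue reset at y = -18, green start at y = -64. Black antenna stub, 38 mm long, at its +x face, 30 mm up.
- stop_head (a point): On the mushroom's axis, level with its rib's flat top (104 mm above the table when out). The frame goes in and turns with the head. Red dome 54 mm wide, underside 24 mm below this point. The rib, 10.5 mm wide and 46 long, crosses the dome along this frame's y; beside it the dome lies 11 mm below this point near the axis, 13 mm at 19 mm out. White arrows show the clockwise turn.
- stop_press (a joint): How far the mushroom is pushed in, m: 0 = out, 0.0155 = end stop. It takes 4 N at first, 8 N midway, 12 N at the end stop. Pressed past 0.0105 it latches and stays in at 0.008 when let go; 0.0125 is a good depth, over 30 N is too much. It does not latch while turned.
- stop_turn (a joint): Turn of the mushroom, rad, growing clockwise from above (the rib's +y half moves to the box's +x): 0 = rib along the box, end stop 1.4. Latched, it lets go at 0.4 to 0.6 and springs out (a fingertip over the dome holds it down until it rises). A spring turns it back to 0 when let go: 0.02 to 0.06 N m, so 1 to 4 N pushed 18 mm from the axis.
- reset_top (a point): Centre of the top of the blue reset button, 22 mm wide, 21 mm above the cover (81 mm above the table), in a round black housing 38 mm wide and 12 mm tall; it goes straight down and moves with the button.
- reset (a joint): How far the reset button is pressed, m: 0 = out, 0.005 = fully in. Spring, 1.5 N at first, 5 N fully in; it does not latch.
- start (a joint): How far the green start button is pressed, m: 0 = out, 0.005 = fully in; made like the reset button, 46 mm further along the box. To be left alone.
- dropper_bottle: small brown dropper bottle with a white cap, 32 mm wide, 70 tall, loose bystander; origin under its centre
- lens_tube: black lens tube standing on end, 32 mm wide, 52 tall, loose bystander; origin under its centre
- lens_cap: black plastic cap, 34 mm wide, 10 tall, loose bystander; origin under its centre
- tape_roll: black roll of tape lying flat, 58 mm wide, 19 tall, loose bystander; origin under its centre
- usb_box: blue converter box, 28 x 55 x 18 mm, loose bystander; origin under its centre
- small_carton: small brown carton with a red stripe, 59 x 121 x 36 mm, loose bystander; origin under its centre
- marker_pen: black and blue marker pen lying down, 11 x 120 x 13 mm, loose bystander; origin under its centre
- filter_box: flat clear filter box, 46 x 52 x 14 mm, loose bystander; origin under its centre

How it is judged:
On the way, in this order (a step that is already met when the one before it is completed fails the run):
1. the mushroom is latched in by itself, with nothing touching it (value of joint stop_press above 0.006 m and value of joint stop_turn below 0.1 rad and contact force between each of the arm, the fingers and stop_turn below 0.2 N), for 0.2 s.
2. the mushroom is twisted clockwise (value of joint stop_turn above 0.3 rad), for 0.02 s.
3. the mushroom is out again (value of joint stop_press below 0.002 m), for 0.1 s.
4. the blue reset button is pressed fully in, the mushroom being out (value of joint reset above 0.004 m and value of joint stop_press below 0.002 m), for 0.03 s.
At the end, for the whole second after the job is handed in: The red mushroom is fully out (within 1.5 mm) and turned back (within 0.08 rad), the blue and green buttons are out (within 1 mm), the station stands flat within 25 mm of where it was, and every bystander lies within 20 mm of where it was (value of joint stop_press below 0.0015 m and value of joint stop_turn below 0.08 rad and value of joint each of reset, start below 0.001 m and angle between station's own z axis and vertical below 0.03 rad and height (world z) of station below 0.004 m and distance of station from where it was at the start of the episode below 0.025 m and linear speed of station below 0.01 m/s and distance of each of dropper_bottle, lens_tube, lens_cap, tape_roll, usb_box, small_carton, marker_pen, filter_box from where it was at the start of the episode below 0.02 m); the robot touches nothing.
It fails at once if the green start button is pressed (value of joint start above 0.002 m).
It fails at once if the station is lifted, tipped or shoved more than 25 mm (height (world z) of station above 0.006 m or angle between station's own z axis and vertical above 0.08 rad or distance of station from where it was at the start of the episode above 0.025 m).
It fails at once if the mushroom is pinched: both flanks of the rib at one end pressed at once ((contact force between the fingers and stop_turn_c2 above 3 N and contact force between the fingers and stop_turn_c4 above 3 N) or (contact force between the fingers and stop_turn_c3 above 3 N and contact force between the fingers and stop_turn_c5 above 3 N)).
It fails at once if the red mushroom is struck or squeezed with more than 30 N (contact force between the fingers and stop_turn above 30 N).
It fails at once if a bystander is lifted or moved more than 20 mm (height (world z) of any of dropper_bottle, lens_tube, lens_cap, tape_roll, usb_box, small_carton, marker_pen, filter_box above 0.01 m or distance of any of dropper_bottle, lens_tube, lens_cap, tape_roll, usb_box, small_carton, marker_pen, filter_box from where it was at the start of the episode above 0.02 m).
It also fails if it takes over 45 s, if anything falls off the work surface, if the arm or the gripper's body presses on something with over 40 N, if the wrist force passes 120 N, or if a joint passes its speed limit or range.

### The arm

A 6-joint arm with a two-finger parallel gripper is mounted at the origin on a cart in front of the work surface, level with it; the furniture and walls round the work are solid. World frame = base frame: x ahead of the robot, y to its left, z up, the work surface at z = 0. Lengths are in m, angles in rad, forces in N, time in s.
With the tool pointing down it reaches from about 0.275 to 0.875 m from the base axis. Payload 12.5 kg.
Tool frame: the origin (TCP) lies at the very end of the fingers, on their centre line; the grasp point (between the pads) lies 19 mm behind it; z points along the fingers, y is the direction in which the jaws open and shut (so a half turn about z gives the same grasp; the last joint's range is limited). The gripper opens to 85 mm and grips with 20 to 120 N. Pads are 22 mm wide; open, the fingers measure 114 mm over their backs; the gripper's body (76 mm by 85 mm) begins 54 mm behind the grasp point. The pads swing forward as they close: fully open they stand 13 mm farther back than shut.
Start: joints at [1.154, 0.351, 1.652, -0, 1.139, -0.085], TCP at [0.179, 0.52, 0.231] pointing down, gripper open.
Joint ranges: [-2.75, 2.75], [-0.79, 2.1], [0.01, 2.65], [-1.57, 4.71], [0.07, 3.14], [-2.87, 2.87]. Speed limits (rad/s): [2.22, 2.22, 2.79, 3.14, 3.14, 3.14].

### API

Orientations are given as a rotation vector (axis times angle).
In Python, from rig import bot gives the robot as it stands. Calls block until the motion is done:
- bot.reach(position, orientation): joint-space move of the TCP to a pose.
- bot.line_to(position, max_speed=0.15, attitude=None, guard=None): straight line of the TCP; attitude=None keeps the orientation; max_speed is the mean speed in m/s. With guard (N) it stops when the force on the tool has changed by that much, and returns True; else False.
- bot.movej(angles): joint-space move.
- bot.gripper_to(opening, f_grip=None): finger opening in m; f_grip is the grip in N (None keeps the last); returns when the fingers have stopped.
- bot.wait(seconds).
- bot.ik(position, orientation): joint angles nearest the present ones, or None.
- bot.get_obs(): the state.
- bot.get_image(name): name is "scene" or "top" or "wrist"; returns a dict with "img" (420x560x3 uint8, red, green, blue), "K" (3x3 intrinsics, pixels), "extrinsics" (4x4, takes a point from world to camera coordinates). Camera axes: x right, y up, looking along -z (the intrinsics and any distortion apply to the point x, -y, -z); pixel columns grow to the right and rows downward; lengths in m; the calibration is good to about 2 mm. A picture is of the moment at which its call begins. There is no depth.
A pose or a line that the arm cannot do raises bot.MotionError and nothing moves.
- bot.finish_job(): hands the job in, once; it reports no verdict.
The state is a dict: "clock": time; "qpos": joint angles; "dq": joint speeds; "tau": joint torques, N m; "position": TCP position; "orientation": TCP orientation; "contact_force": force on the tool from outside, world axes, zero at the start; "torque": the same for the moment, N m; "width": finger opening in m.
Only numpy, scipy, OpenCV 4.12 (cv2) and the standard library are available. Lean on these libraries where they do the work, as an engineer would, in place of code of your own. Each camera call takes 0.05 s, during which the arm holds its last target. There are 200 camera calls.

## Working session

There is one attempt and no reset: what is moved stays moved. The work goes in short steps, each a Python script; the robot and the scene stay as the last script left them, time stands still between calls to the robot, and variables do not carry over. Pictures are saved under pics/ and viewed, about 8 in all and at most 12, crops included, and the job is handed in when it is done.

```bash
mkdir -p pics; python3 - <<'E'
from rig import bot
import cv2,numpy as np
o=bot.get_obs();print(o['clock'],o['position'],o['orientation'],o['width'])
for n in ['top','scene']:
    d=bot.get_image(n);cv2.imwrite(f'pics/{n}0.png',d['img'][:,:,::-1]);np.savez(f'pics/{n}0.npz',**{k:d[k] for k in('img','K','extrinsics')});print(n,{k:v for k,v in d.items() if k!='img'})
E
```

```text
0.0 [0.17898325 0.51970188 0.23074607] [-5.18709316e-01 -3.09814936e+00  1.82370896e-03] 0.08580784836355383
top {'K': array([[476.20279123,   0.        , 277.9848393 ],
       [  0.        , 476.20279123, 205.24993502],
       [  0.        ,   0.        ,   1.        ]]), 'extrinsics': array([[-0.02654853, -0.99961219, -0.00840448,  0.00136552],
       [ 0.9841054 , -0.02761162,  0.17542564, -0.57928756],
       [-0.17558967, -0.0036136 ,  0.98445681, -1.25171127],
       [ 0.        ,  0.        ,  0.        ,  1.        ]])}
scene {'K': array([[430.62447994,   0.        , 276.90826739],
       [  0.        , 430.62447994, 205.36190136],
       [  0.        ,   0.        ,   1.        ]]), 'extrinsics': array([[ 0.47376631, -0.88054519, -0.01362563, -0.29657235],
       [ 0.63564471,  0.33121029,  0.69732026, -0.40907129],
       [-0.60950905, -0.3390279 ,  0.71663017, -1.06733645],
       [ 0.        ,  0.        ,  0.        ,  1.        ]])}
```

View pics/top0.png

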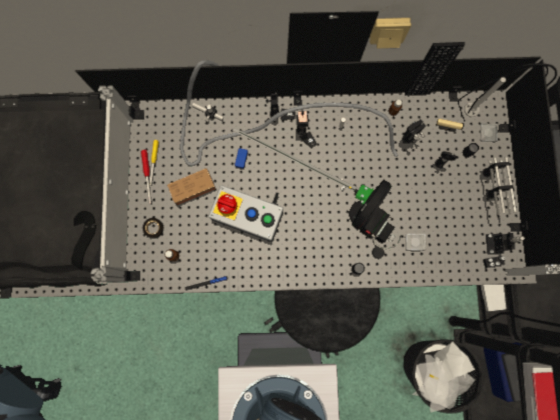

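View pics/scene0.png

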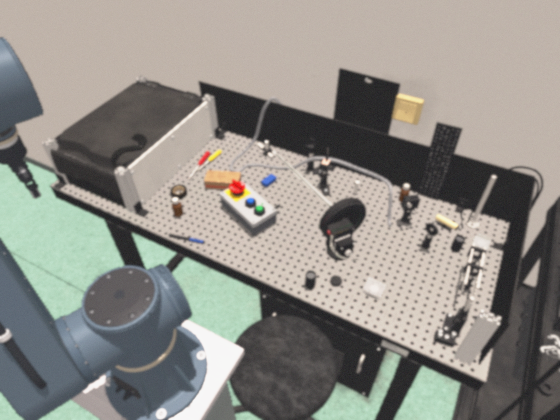

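The top view shows the station with the mushroom near (228,204), blue reset (252,213), green start (268,219), and antenna near (276,197). The scene view shows the same layout with no tall obstacles next to the box. Next: measure the buttons by colour and cross-check in both views.

```bash
cat > h.py <<'E'
import numpy as np,cv2
from scipy.spatial.transform import Rotation as Ro
def blob(img,lo,hi,roi,lo2=None,hi2=None,minA=20):
    h=cv2.cvtColor(img,cv2.COLOR_RGB2HSV); m=cv2.inRange(h,np.array(lo),np.array(hi))
    if lo2 is not None: m|=cv2.inRange(h,np.array(lo2),np.array(hi2))
    k=np.zeros_like(m); x0,y0,x1,y1=roi; k[y0:y1,x0:x1]=m[y0:y1,x0:x1]
    n,l,s,c=cv2.connectedComponentsWithStats(k); i=1+np.argmax(s[1:,4]); return c[i],s[i]
def ray(d,px):
    E=d['extrinsics'];K=d['K'];v=np.linalg.inv(K)@[px[0],px[1],1]
    return -E[:3,:3].T@E[:3,3], E[:3,:3].T@(v*[1,-1,-1])
def onz(d,px,z):
    o,v=ray(d,px); return o+v*(z-o[2])/v[2]
def cross(d1,p1,d2,p2):
    o,v=ray(d1,p1);q,w=ray(d2,p2);A=np.c_[v,-w];t=np.linalg.lstsq(A,q-o,rcond=None)[0]
    a,b=o+t[0]*v,q+t[1]*w; return (a+b)/2,np.linalg.norm(a-b)
def proj(d,P):
    E=d['extrinsics'];c=E[:3,:3]@P+E[:3,3];u=d['K']@(c*[1,-1,-1]);return u[:2]/u[2]
RED=([0,150,80],[8,255,255]);RED2=([172,150,80],[180,255,255]);BLUE=([100,120,50],[125,255,255]);GREEN=([45,100,40],[85,255,255])
def cols(img,roi):
    return blob(img,*RED,roi,*RED2),blob(img,*BLUE,roi),blob(img,*GREEN,roi)
def att(a):  # tool down, tool x axis at heading a
    x=np.array([np.cos(a),np.sin(a),0]);z=np.array([0,0,-1.]);return Ro.from_matrix(np.c_[x,np.cross(z,x),z]).as_rotvec()
E
python3 - <<'E'
from h import *
from rig import bot
t=np.load('pics/top0.npz');s=np.load('pics/scene0.npz')
T=cols(t['img'],(205,185,290,245));S=cols(s['img'],(220,175,280,225))
P=[]
for n,a,b,z in zip(['red','blue','green'],T,S,[.09,.081,.081]):
    P.append(onz(t,a[0],z));print(n,a[0],a[1],b[0],b[1],'top',P[-1].round(4),'cross',cross(t,a[0],s,b[0]))
print('dist',np.linalg.norm(P[0]-P[1]),np.linalg.norm(P[1]-P[2]))
d=P[0]-P[2];yaw=np.arctan2(-d[0],d[1]);print('yaw',yaw)
c=(P[0]+P[1])/2
for a in (yaw+np.pi,yaw+np.pi/2,yaw-np.pi/2,yaw):
    print(a,[bot.ik(np.r_[c[:2],z],att(a)) for z in(.3,.09)])
E
```

```text
red [226.4379845  203.86434109] [217 194  19  20 258] [236.13333333 186.92666667] [228 180  17  15 150] top [0.5798 0.1222 0.09  ] cross (array([0.57999641, 0.12352238, 0.08549911]), np.float64(0.0019697327980381847))
blue [251.14516129 212.85483871] [247 209   9   9  62] [268.33333333 180.01282051] [262 175  13  11  78] top [0.5552 0.0575 0.081 ] cross (array([0.55748341, 0.02542918, 0.17164585]), np.float64(0.06311088733190538))
green [267.11111111 218.79365079] [263 215   9   9  63] [259.         208.63888889] [256 206   7   6  36] top [0.538  0.0153 0.081 ] cross (array([0.53912857, 0.01566825, 0.07306147]), np.float64(0.0003088420948004264))
dist 0.06979133312475201 0.045565413829711715
yaw -0.3722215279640558
2.7693711256257374 [array([ 7.60579295e-02,  3.36231485e-01,  1.49925009e+00, -4.44089210e-16,
        1.30611108e+00, -1.12251687e+00]), array([ 7.60579295e-02,  5.72945495e-01,  1.69822167e+00, -4.44089210e-16,
        8.70425485e-01, -1.12251687e+00])]
1.1985747988308408 [array([0.07605793, 0.33623148, 1.49925009, 0.        , 1.30611108,
       0.44827946]), array([0.07605793, 0.5729455 , 1.69822167, 0.        , 0.87042548,
       0.44827946])]
-1.9430178547589523 [array([ 7.60579295e-02,  3.36231485e-01,  1.49925009e+00, -4.44089210e-16,
        1.30611108e+00, -2.69331320e+00]), array([ 7.60579295e-02,  5.72945495e-01,  1.69822167e+00, -4.44089210e-16,
        8.70425485e-01, -2.69331320e+00])]
-0.3722215279640558 [array([ 7.60579295e-02,  3.36231485e-01,  1.49925009e+00, -8.88178420e-16,
        1.30611108e+00,  2.01907578e+00]), array([ 7.60579295e-02,  5.72945495e-01,  1.69822167e+00, -8.88178420e-16,
        8.70425485e-01,  2.01907578e+00])]
```

Spacings measure 69.8 and 45.6 mm (70 and 46 given), so the pose looks sound (yaw -0.37); the scene-view blue blob was the USB box, so I ignore it. Moving over for a closer wrist view.

```bash
python3 - <<'E'
from h import *
from rig import bot
yaw=-.372
bot.gripper_to(0.0,20)
bot.reach([.55,.09,.30],att(yaw+np.pi/2))
d=bot.get_image('wrist');cv2.imwrite('pics/w1.png',d['img'][:,:,::-1]);np.savez('pics/w1.npz',**{k:d[k] for k in('img','K','extrinsics')})
o=bot.get_obs();print(o['clock'],o['position'],o['contact_force'],o['width'])
T=cols(d['img'],(0,0,560,420));P=[]
for a,z in zip(T,[.09,.081,.081]): P.append(onz(d,a[0],z));print(a,P[-1])
E
```

```text
2.975 [0.54981361 0.09077073 0.29989464] [-0.30753284 -1.59134356  0.18767703] -0.00018580533555776025
(array([295.98603723, 143.45611702]), array([ 273,  121,   46,   47, 1504], dtype=int32)) [0.58068015 0.12293264 0.09      ]
(array([404.58450704, 121.44600939]), array([383, 110,  45,  24, 852], dtype=int32)) [0.70293773 0.10030449 0.081     ]
(array([293.62081784, 234.94052045]), array([285, 226,  18,  19, 269], dtype=int32)) [0.53811844 0.01574023 0.081     ]
```

View pics/w1.png

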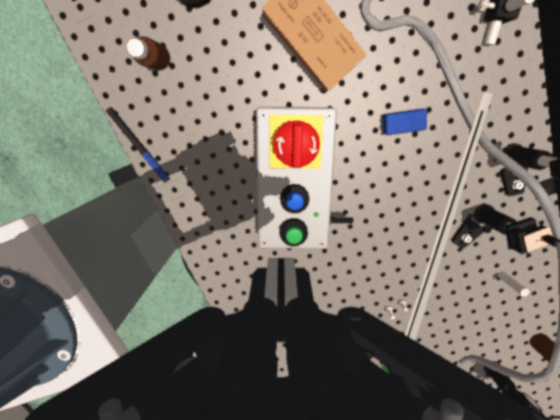

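The wrist view shows the rib along the box at (297,144), blue at (294,200), green at (293,235), the antenna on the right, and the finger tips at (281,262). Position agrees with the top view within 1 mm. Pressing the mushroom now.

```bash
cat >> h.py <<'E'
YAW=-.376; H=np.array([.5803,.1226]); xh=np.array([np.cos(YAW),np.sin(YAW)]); yh=np.array([-np.sin(YAW),np.cos(YAW)])
A0=att(YAW+np.pi/2)
def st(bot,l=''):
    o=bot.get_obs();f=o['contact_force'];print(l,round(o['clock'],2),o['position'].round(4),'Fbox',np.round([f[:2]@xh,f[:2]@yh,f[2]],2))
E
python3 - <<'E'
from h import *
from rig import bot
bot.reach(np.r_[H,.125],A0);bot.wait(.2);st(bot,'above')
print(bot.line_to(np.r_[H,.095],max_speed=.015,guard=2.5));st(bot,'touch')
z=bot.get_obs()['position'][2]
if z>.0985 and z<.108:
    print(bot.line_to(np.r_[H,.0912],max_speed=.015,guard=20));bot.wait(.15);st(bot,'pressed')
bot.line_to(np.r_[H,.135],max_speed=.08);bot.wait(.4);st(bot,'up')
d=bot.get_image('wrist');cv2.imwrite('pics/w2.png',d['img'][:,:,::-1])
E
```

```text
above 3.92 [0.5811 0.1225 0.1268] Fbox [ 0.37 -0.47  1.62]
True
touch 5.27 [0.5803 0.1226 0.103 ] Fbox [ 0.44 -0.17  4.3 ]
False
pressed 6.34 [0.5805 0.1226 0.0919] Fbox [-2.03 -0.59  8.46]
up 7.44 [0.5802 0.1226 0.1348] Fbox [-0.27 -0.43  0.29]
```

```bash
cat > tw.py <<'E'
from h import *
from rig import bot
def P(x,y,z,th=0):
    c,s=np.cos(th),np.sin(th); X,Y=c*x+s*y,-s*x+c*y
    return np.r_[H+X*xh+Y*yh,z]
bot.line_to(np.r_[H,.110],max_speed=.08);bot.wait(.1);st(bot)
print(bot.line_to(np.r_[H,.0935],max_speed=.015,guard=2));st(bot,'touch')
z=bot.get_obs()['position'][2]
bot.line_to(np.r_[H,.115],max_speed=.08)
if z>.0985: raise SystemExit('not latched')
y=.021; zz=.0915
bot.line_to(P(-.028,y,.115));bot.line_to(P(-.028,y,zz),max_speed=.06);bot.wait(.2);st(bot,'beside')
f0=bot.get_obs()['contact_force']
hit=bot.line_to(P(0,y,zz),max_speed=.015,guard=1.5);st(bot,'side %s'%hit)
o=bot.get_obs();xc=(o['position'][:2]-H)@xh;print('xc',xc)
for th in np.arange(.1,.81,.1):
    g=bot.line_to(P(xc,y,zz,th),max_speed=.03,attitude=att(YAW+np.pi/2-th),guard=7)
    st(bot,'th%.1f %s'%(th,g))
    if g or np.linalg.norm((bot.get_obs()['contact_force']-f0)[:2])>8: break
d=bot.get_image('top');e=bot.get_image('wrist');cv2.imwrite('pics/w3.png',e['img'][:,:,::-1])
E
python3 tw.py
```

```text
8.05 [0.5805 0.1226 0.1102] Fbox [-0.55  0.13  0.  ]
True
touch 8.93 [0.5802 0.1226 0.0955] Fbox [-0.6  -0.12  4.72]
beside 10.46 [0.5622 0.1524 0.0918] Fbox [ 0.25 -0.9  -0.09]
side True 11.62 [0.5784 0.1458 0.0911] Fbox [ 0.06 -0.06 -0.71]
xc -0.010295278249591793
th0.1 False 11.88 [0.5803 0.146  0.0911] Fbox [-2.03 -0.52 -0.93]
th0.2 False 12.12 [0.5831 0.1458 0.0914] Fbox [-0.62  0.15  0.26]
th0.3 False 12.38 [0.5854 0.1455 0.0915] Fbox [-0.46  0.67  0.25]
th0.4 False 12.62 [0.5881 0.145  0.0923] Fbox [-2.8   0.5   9.12]
th0.5 False 12.88 [0.5904 0.1441 0.0924] Fbox [-1.66  0.19  7.15]
th0.6 False 13.12 [0.5923 0.1431 0.0923] Fbox [-2.63  1.62  5.98]
th0.7 False 13.38 [0.5943 0.1419 0.0923] Fbox [-3.01  1.68  5.48]
th0.8 False 13.62 [0.5962 0.1405 0.0923] Fbox [-1.31  3.41  5.7 ]
```

Latched was confirmed (rib top 8 mm lower) and the head released near 0.4 rad and now bears on the fingertip from below. Lifting to let it rise fully, then a check.

```bash
python3 - <<'E'
from h import *
from rig import bot
p=bot.get_obs()['position'];a=bot.get_obs()['orientation']
for z in (.094,.097):
    bot.line_to(np.r_[p[:2],z],max_speed=.03);bot.wait(.15);st(bot,z)
bot.line_to(np.r_[p[:2]-.01*xh+.0*yh,.097],max_speed=.03)   # back off so the rib returns
bot.line_to(np.r_[p[:2]-.01*xh,.125],max_speed=.08)
bot.line_to(np.r_[H-.03*yh,.16],attitude=A0);bot.wait(.4);st(bot,'up')
bot.line_to(np.r_[H-.07*yh,.16]);bot.wait(.1)
d=bot.get_image('wrist');e=bot.get_image('top')
cv2.imwrite('pics/w4.png',np.vstack([d['img'][:,:,::-1][:300],cv2.resize(e['img'][175:255,190:340,::-1],(560,299))]))
np.savez('pics/w4.npz',**{k:d[k] for k in('img','K','extrinsics')})
E
```

```text
0.094 14.12 [0.5963 0.1407 0.0943] Fbox [-2.33  0.48  5.21]
0.097 14.53 [0.5962 0.1406 0.097 ] Fbox [-2.22  1.19  3.23]
up 16.86 [0.5693 0.0948 0.1599] Fbox [-0.64 -0.16  0.31]
```

View pics/w4.png

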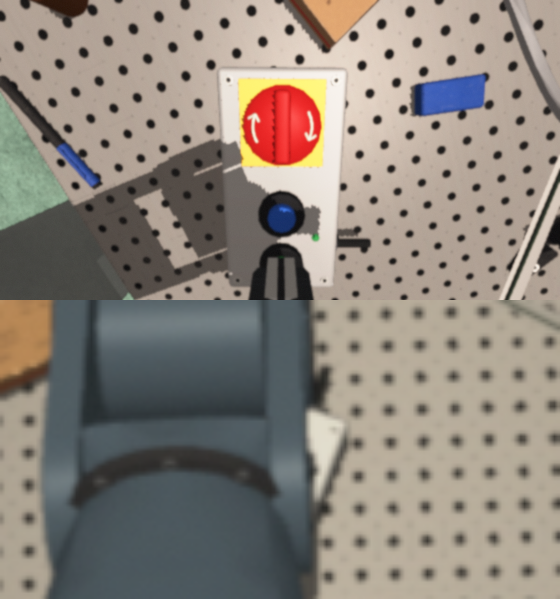

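The wrist crop shows the rib back along the box at (283,125), box straight, blue reset at (282,218), bystanders in place. I'll check the mushroom height with a light touch, then press reset.

```bash
python3 - <<'E'
from h import *
from rig import bot
d=np.load('pics/w4.npz')
b=onz(d,blob(d['img'],*BLUE,(250,190,315,240))[0],.081);r=onz(d,blob(d['img'],*RED,(230,70,335,175),*RED2)[0],.09)
B=H-.07*yh;print('blue',b,'exp',B,'red',r)
if np.linalg.norm(b[:2]-B)<.006: B=(B+b[:2])/2
bot.line_to(np.r_[H,.16]);bot.line_to(np.r_[H,.112],max_speed=.1);bot.wait(.1)
print(bot.line_to(np.r_[H,.099],max_speed=.015,guard=2));st(bot,'touch head')
z=bot.get_obs()['position'][2];bot.line_to(np.r_[H,.12],max_speed=.1)
if z<.1: raise SystemExit('head not out')
bot.line_to(np.r_[B,.12]);bot.line_to(np.r_[B,.09],max_speed=.08);bot.wait(.2);st(bot,'above blue')
print(bot.line_to(np.r_[B,.077],max_speed=.012,guard=1.2));st(bot,'touch blue')
print(bot.line_to(np.r_[B,.0752],max_speed=.012,guard=12));bot.wait(.2);st(bot,'pressed')
E
```

```text
blue [0.55555512 0.05833455 0.081     ] exp [0.5545958  0.05749014] red [0.58133801 0.12267034 0.09      ]
True
touch head 19.43 [0.5803 0.1226 0.103 ] Fbox [0.24 0.25 3.69]
above blue 21.09 [0.5554 0.0579 0.0904] Fbox [ 0.62  0.59 -0.25]
True
touch blue 21.88 [0.555  0.0579 0.08  ] Fbox [0.34 0.08 1.64]
True
pressed 22.48 [0.5551 0.0579 0.076 ] Fbox [-1.25 -1.09  8.36]
```

The end stop was met (depth about 5 mm, 12 N guard tripped). Letting go, retreating and taking a final look.

```bash
python3 - <<'E'
from h import *
from rig import bot
p=bot.get_obs()['position']
bot.line_to(np.r_[p[:2],.20],max_speed=.08)
bot.reach([.42,.09,.30],A0);bot.wait(.3);st(bot)
bot.movej([1.154,.351,1.652,0,1.139,-.085]);bot.wait(.3)
e=bot.get_image('top');t=np.load('pics/top0.npz')
for a,b in zip(cols(e['img'],(205,185,290,245)),cols(t['img'],(205,185,290,245))): print(a[0],b[0])
D=cv2.absdiff(e['img'],t['img'])
cv2.imwrite('pics/end.png',cv2.resize(np.vstack([e['img'][90:295,120:540,::-1],D[90:295,120:540,::-1]]),(756,738))[:,:,:][:738] if 0 else np.vstack([e['img'][90:295,120:540,::-1],D[90:295,120:540,::-1]*2]))
E
```

```text
25.19 [0.4204 0.0898 0.2992] Fbox [ 0.33 -0.21  0.47]
[226.43243243 203.8996139 ] [226.4379845  203.86434109]
[251.171875 212.828125] [251.14516129 212.85483871]
[267.19672131 218.70491803] [267.11111111 218.79365079]
```

View pics/end.png

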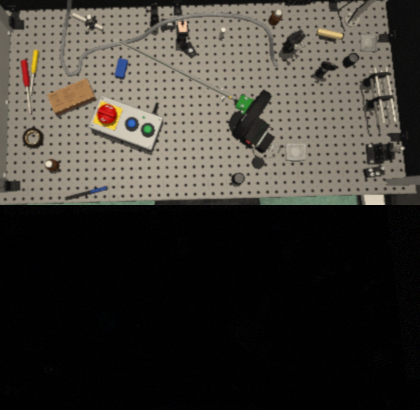

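The final top view is the same as the first one. The difference image is black everywhere and the button positions agree to 0.1 px, so the station and the bystanders did not move.

```bash
python3 -c "
from rig import bot
print(bot.get_obs()['clock']);print(bot.finish_job())"
```

```text
27.35
the job is handed in; nothing more can be done
None
```

The function test is done and handed in at 27.4 s of the 45 s allowed; the hand-in gives no verdict.

- **Press:** I pressed the mushroom in about 12 mm with closed fingertips, with roughly 8 N on the tool, and let go. A light touch then found the rib top at 95.5 mm instead of about 103 mm, so it had latched by itself.
- **Twist:** I pushed the rib flank clockwise along an arc to about 0.8 rad, with about 4 N or less sideways. It let go at around 0.4 rad. It then pressed up on the fingertip with up to 9 N until I lifted clear.
- **Return:** A picture showed the rib lined up with the box again. A second touch found the top back at 103 mm, so the mushroom is out.
- **Reset:** I pressed the blue button about 5 mm. The push stopped early when its 12 N force limit tripped, which I took as the end stop. Then I let it go.

The final top picture matches the first one: red, blue and green are within 0.1 px, and nothing else shows as moved. That the blue button came back out and the green one was never pressed rests on those pictures, as I did not check either by touch. One check disagreed: the first scene-view reading of the blue button had picked up the USB box instead, so I discarded it.

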